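# Chock the grinder roller tight against its buffer

## Robot

A 6-joint arm with a two-finger parallel gripper is mounted at the origin on the work surface. World frame = base frame: x ahead of the robot, y to its left, z up, the work surface at z = 0. Lengths are in mm, angles in rad, forces in N, time in s.
With the tool pointing down it reaches from about 300 to 775 mm from the base axis. Payload 14.6 kg.
Tool frame: the origin (TCP) lies between the finger pads; the fingertips stand robot.nose_length ahead of it and the grasp point (between the pads) lies 11 mm behind it (robot.nose_length is the distance from the TCP to the fingertips, in mm); z points along the fingers, y is the line along which they close (so a half turn about z gives the same grasp; the last joint's range is limited). The gripper opens to 94 mm and grips with 3 to 60 N. Pads are 16 mm wide; open, the fingers measure 119 mm over their backs; the gripper's body (75 mm by 177 mm) begins 78 mm behind the grasp point.
Start: joints at [1.223, 0.3, 1.521, -0, 1.321, -0.067], TCP at [152.416, 528.449, 213.446] pointing down, gripper open.
Joint ranges: [-3.03, 3.03], [-0.79, 2.21], [0.23, 2.52], [-1.04, 4.18], [0, 3.07], [-2.55, 2.55]. Speed limits (rad/s): [2.22, 2.22, 2.57, 3.14, 3.14, 3.14].

## Interface

Orientations are given as a 3x3 rotation matrix whose columns are the frame's x, y, z axes.
In Python, from cell import robot gives the robot as it stands. The module is installed in compiled form; this text tells all that it offers.
- The arm moves only by the tool servo_tool, never from a script. Its arguments are lists of equal length, an entry for each row: "xyz": the shift along the tool's x, y, z in mm, a list of three; "yaw": the turn about the tool's z in degrees. A call has exactly 5 rows; each row is the pose to reach, as a shift and turn from the pose commanded when the call began, along the tool's axes at that moment; what a row does not reach only later rows make up. A row lasts 1/12 s, in which the tool goes at most 41.7 mm and 7.16 degrees, less where a joint would pass 70% of its speed; a pose out of reach is approached as far as the arm can. A call with a gripper value outside its range is refused whole. "grip" is the opening in per cent of the stroke, from 0 (shut) to 100 (fully open), set as the call begins (left out, the last holds). The fingers move at their own pace and stop on an object; "grip_force" is the grip in N (left out, the last holds). Time passes only in rows, so rows that repeat a pose let the fingers close, or fill a call up. It gives the time, the measured TCP pose, the force, the opening and the grip force at its end, in the units of the state.
- robot.sense(): the state, without advancing time (a new reading comes with each control period).
- robot.capture(name): name is "scene" or "top"; returns a dict with "pixels" (420x560x3 uint8, red, green, blue), "intrinsics" (3x3 intrinsics, pixels), "extrinsics" (4x4, takes a point from camera to world coordinates). Camera axes: x right, y up, looking along -z (the intrinsics and any distortion apply to the point x, -y, -z); pixel columns grow to the right and rows downward; lengths in mm; the calibration is good to about 2 mm. A picture is of the moment at which its call begins. There is no depth.
- robot.close_job(): hands the job in; it is judged then, once.
Trained networks look in a picture, given as the dict that the camera call returned (one of the last four; its "shot" number tells which), for a name from the list of things; names that differ only in an ending like _2 or _b are one class to them, and where a whole thing is asked for, a point or a joint stands for the part that bears it (a point fixed in the world has none). Each returns a list of dicts, best first, with "confidence" (0 to 1); they miss things now and then, are a little off and sometimes report something else, mostly with a low value. They report only what shows in the picture. A call takes as long as a camera call.
- robot.find_in(thing, picture): "bbox" ([left, top, width, height] in pixels, round what is visible of it).
- robot.landmark_of(thing, picture): "centre" ([row, column] in pixels: a listed point, or the origin of a listed thing).
The state is a dict: "t": time; "qpos": joint angles; "qvel": joint speeds; "joint_efforts": joint torques, N m; "eef_pos": TCP position; "ee_rot": TCP orientation; "contact_force": force on the tool from outside, world axes, zero at the start; "wrist_torque": the same for the moment, N m; "gripper_width": finger opening in mm; "grip_force": force on a finger pad.
Only numpy, scipy, OpenCV 4.12 (cv2) and the standard library are available. Lean on these libraries where they do the work, as an engineer would, in place of code of your own. Each camera call takes 0.05 s, during which the arm holds its last target. There are 200 camera calls.

## Task

The steel roller on the sloping stand has rolled down onto the two pins. Take the steel wedge chock by its wooden handle, set it flat on the slope between the pins, sloping face towards the roller, and push it up against the roller's low side until the roller is rolled up and pressed firmly into the rubber buffer, stopping before the buffer bottoms out; then let go, leaving the chock wedged so that the roller stays pressed on the buffer. Do not touch the roller with the robot, and leave the other things on the bench where they are.

Things in the scene. Friction and masses are not known exactly. Their poses are not given: they have to be found in the camera images.
- stand: Fixed stand: plywood deck 340 mm long (x), 200 mm wide (y); origin at bench height under the deck's centre, z up. The deck rises 7 degrees towards +x. Two steel pins (10 mm thick, 36 mm tall, square to the deck) stand 15 mm down-slope of the deck's centre, 100 mm clear between them across y; the centre line between them is free.
- deck (a point): Point on the deck's top surface at its centre, 34 mm above the stand's origin; its axes are the stand's (level, not tilted with the deck).
- stop: Steel block 52 mm tall at the deck's upper end, x up-slope, z square to the deck. On its spindle a sprung rubber buffer bar (80 x 26 mm, 30 mm above the deck) faces the roller. The spindle's setting is not measured: the roller travels 6 to 26 mm before meeting it. Spring 2.5 N/mm, bottoms out at 6 mm (15 N); pressed in 2 to 4 mm (5 to 10 N) is firm and right.
- roller_center (a point): Centre of the loose steel roller: 60 mm diameter, 140 mm long, about 0.9 kg, axis along its y and across the stand; x and z turn as it rolls. It starts on the deck against the pins, axis 20 mm up-slope of the deck's centre, 30 mm above the deck. 1 to 4 N on the chock rolls it up.
- chock_grip (a point): Centre of the chock's upright wooden handle, 40 (x) x 24 (y) mm, 34 to 74 mm above the underside; this point is 56 mm above it. z up, +x to the nose. The point is 60 mm behind the nose, 30 mm ahead of the tail and 77 mm behind the roller's axis when they touch on the deck.
- chock: Loose dark steel wedge, about 0.5 kg, 90 x 60 x 34 mm without its handle, face at 45 degrees from the nose (+x) back to the top. Origin: middle of its underside. Starts flat on the bench left or right of the stand. It drags on the deck with 2 to 5 N if not pressed down; a right push takes 13 to 20 N along the deck in all. It wedges by friction once let go.
- oil_can: Bystander, leave it: grey metal can, 60 mm across, 130 mm tall. Origin at its underside.
- hammer: Bystander, leave it: hammer lying on the bench. Origin at its underside.
- file: Bystander, leave it: flat file with round wooden handle, 290 mm long, lying flat. Origin at its underside.
- pulley: Bystander, leave it: aluminium pulley ring lying flat, 64 mm across, 30 mm tall. Origin at its underside.
- tin: Bystander, leave it: open metal tin, 76 mm across, 70 mm tall. Origin at its underside.
- offcut: Bystander, leave it: wooden offcut block 90 x 50 x 30 mm, no handle, square ends. Origin at its underside.

How it is judged:
By the outcome, as a careful person would: the job done as asked, in the order asked, and still so for the second after the job is handed in, with the robot touching nothing.
It also fails if it takes over 72 s, if anything falls off the work surface, if the arm or the gripper's body presses on something with over 40 N, if the wrist force passes 120 N, or if a joint passes its speed limit or range.

## Working session

There is one attempt and no reset: what is moved stays moved. The work goes in short steps, Python scripts to look and compute and a tool call to move; the robot and the scene stay as the last step left them, time stands still between calls to the robot, and variables do not carry over. Pictures are saved under pics/ and viewed, at most 10 in all, crops included, and the job is handed in when it is done.

Besides the shell and the picture viewer there is one more tool, called after ">>>" as a command line: name --pt "numbers of a row" for each row, then --argument value for the rest. servo_tool: Moves the arm, as the interface text tells. Its arguments: {"type":"object","properties":{"xyz":{"type":"array","items":{"type":"array","items":{"type":"number"}}},"yaw":{"type":"array","items":{"type":"number"}},"grip":{"type":"number"},"grip_force":{"type":"number"}},"required":["xyz","yaw"]}

```bash
mkdir -p pics
cat > h.py <<'E'
import numpy as np, cv2
from cell import robot
def ray(p,rc):
    K=np.array(p["intrinsics"]);T=np.array(p["extrinsics"])
    d=np.linalg.inv(K)@[rc[1],rc[0],1]; d=T[:3,:3]@(d*[1,-1,-1])
    return T[:3,3],d/np.linalg.norm(d)
def tri(rs):
    A=np.zeros((3,3));b=np.zeros(3)
    for o,d in rs:
        P=np.eye(3)-np.outer(d,d);A+=P;b+=P@o
    x=np.linalg.solve(A,b)
    return x,[np.linalg.norm(np.cross(x-o,d)) for o,d in rs]
def proj(p,x):
    K=np.array(p["intrinsics"]);T=np.array(p["extrinsics"])
    c=T[:3,:3].T@(np.array(x)-T[:3,3])*[1,-1,-1];u=K@c;return u[:2]/u[2]
def save(p,n): cv2.imwrite("pics/"+n+".png",p["pixels"][:,:,::-1])
E
python3 - <<'E'
from h import *
a=robot.capture("scene");b=robot.capture("top")
save(a,"s0");save(b,"t0")
print(robot.nose_length,{k:np.round(v,3).tolist() for k,v in robot.sense().items()})
for n in ["deck","stand","stop","roller_center","chock_grip","chock"]:
    r=[]
    for p in(a,b):
        l=robot.landmark_of(n,p);print(n,[(np.round(q["centre"]),round(q["confidence"],2)) for q in l[:3]])
        if l:r.append(ray(p,l[0]["centre"]))
    if len(r)==2:print(np.round(tri(r)[0],1),np.round(tri(r)[1],1))
print(a["extrinsics"],b["extrinsics"])
E
```

```text
8.0 {'t': 0.1, 'qpos': [1.223, 0.3, 1.521, -0.0, 1.321, -0.067], 'qvel': [-0.001, -0.002, 0.0, 0.001, 0.001, -0.0], 'joint_efforts': [0.001, -53.264, -35.33, 0.071, 0.023, 0.0], 'eef_pos': [152.333, 528.27, 212.968], 'ee_rot': [[-0.961, 0.277, -0.0], [0.277, 0.961, -0.001], [0.0, -0.001, -1.0]], 'contact_force': [0.039, -0.607, -0.03], 'wrist_torque': [-0.026, -0.006, -0.001], 'grip_force': 0.0, 'gripper_width': 94.195}
deck [(array([236., 278.]), 0.8)]
deck [(array([195., 284.]), 0.79)]
[606.1 -38.1  36.3] [1.7 1.7]
stand [(array([236., 276.]), 0.85)]
stand [(array([199., 283.]), 0.76)]
[598.2 -35.2  22.7] [1.5 1.5]
stop [(array([251., 325.]), 0.93)]
stop [(array([155., 276.]), 0.72)]
[724.5 -13.3  55.4] [2.3 2.3]
roller_center [(array([227., 283.]), 0.89)]
roller_center [(array([256., 160.]), 0.52)]
[ 418.3  364.  -563.5] [102.9 102.9]
chock_grip [(array([276., 149.]), 0.7), (array([178., 384.]), 0.22), (array([236., 276.]), 0.18)]
chock_grip [(array([248., 377.]), 0.9)]
[ 453.7 -302.7   68.7] [1.4 1.4]
chock [(array([288., 160.]), 0.74)]
chock [(array([245., 371.]), 0.72)]
[ 467.3 -296.9   12.2] [1.8 1.8]
[[ 7.96379916e-01 -5.04468069e-01  3.33603054e-01  9.12910513e+02]
 [ 6.04796679e-01  6.64347664e-01 -4.39161882e-01 -4.07854069e+02]
 [-8.52628879e-05  5.51501722e-01  8.34173749e-01  8.87861339e+02]
 [ 0.00000000e+00  0.00000000e+00  0.00000000e+00  1.00000000e+00]] [[ 1.65281616e-02  9.84458578e-01 -1.74837431e-01  3.18790769e+02]
 [-9.99855315e-01  1.69766140e-02  1.06958298e-03 -2.07590691e+01]
 [ 4.02110772e-03  1.74794456e-01  9.84596734e-01  1.49363829e+03]
 [ 0.00000000e+00  0.00000000e+00  0.00000000e+00  1.00000000e+00]]
```

View pics/s0.png

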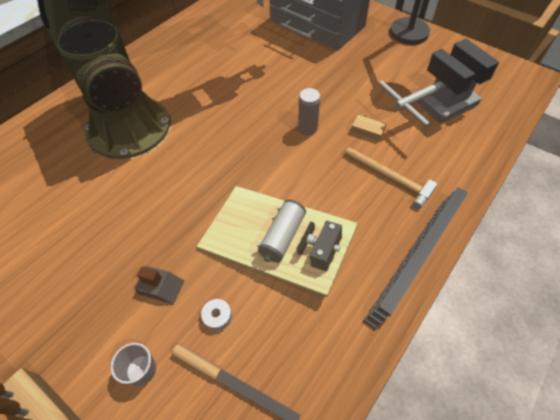

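View pics/t0.png

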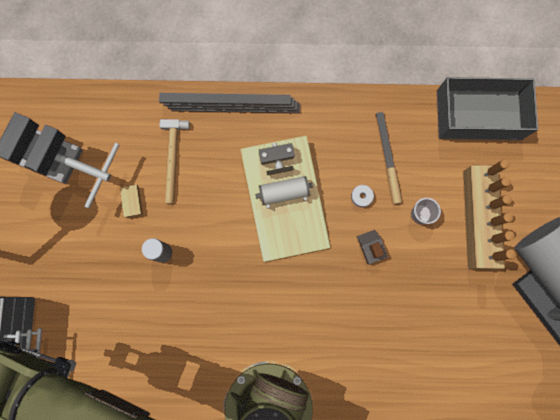

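The scene view shows the stand at (278,238), the chock with its handle at about (155,280), and the pulley at (216,314). In the top view, the stand's up-slope end points up and slightly left. The chock is at (372,247), with its handle at (377,249) on the tail side. Next I'll fit the exact poses.

```bash
cat > fit.py <<'E'
from h import *
from scipy.optimize import least_squares
a=robot.capture("scene");b=robot.capture("top")
# deck: light yellow segmentation -> hull -> quad corners
def quad(p,roi):
    hsv=cv2.cvtColor(p["pixels"],cv2.COLOR_RGB2HSV);x0,y0,x1,y1=roi
    m=np.zeros(hsv.shape[:2],np.uint8);m[y0:y1,x0:x1]=cv2.inRange(hsv,(18,40,120),(40,255,255))[y0:y1,x0:x1]
    m=cv2.morphologyEx(m,cv2.MORPH_OPEN,np.ones((5,5)))
    c=max(cv2.findContours(m,0,2)[0],key=cv2.contourArea);h=cv2.convexHull(c)
    return cv2.approxPolyN(h,4,ensure_convex=True).reshape(-1,2).astype(float),m
def deckpts(v,loc):
    x,y,w=v[:3];t=np.radians(7);l=np.atleast_2d(loc)
    X=l[:,0]*np.cos(t)-l[:,2]*np.sin(t);Z=34+l[:,0]*np.sin(t)+l[:,2]*np.cos(t)
    return np.c_[x+X*np.cos(w)-l[:,1]*np.sin(w),y+X*np.sin(w)+l[:,1]*np.cos(w),Z]
if __name__=="__main__":
    qa,_=quad(a,(180,170,370,300));qb,_=quad(b,(230,125,340,270));print(qa.tolist(),qb.tolist())
    C=np.array([[sx*170,sy*100,0] for sx in(-1,1) for sy in(-1,1)],float)
    for ps in ([(a,qa)],[(b,qb)],[(a,qa),(b,qb)]):
        def f(v):
            r=[]
            for p,q in ps:
                for X in deckpts(v,C):
                    u=proj(p,X);r+=list(u-q[np.argmin(((q-u)**2).sum(1))])
            return r
        s=least_squares(f,[606,-38,.19],x_scale=[1,1,.01]);print(np.round(s.x,4),np.round(s.fun,1))
    for p,n,(cx,cy) in((a,"s",(159,284)),(b,"t",(372,247))):
        c=cv2.resize(p["pixels"][cy-28:cy+28,cx-36:cx+36],None,fx=8,fy=8,interpolation=cv2.INTER_CUBIC)
        cv2.imwrite("pics/c_%s.png"%n,c[:,:,::-1])
    A=cv2.imread("pics/c_s.png");B=cv2.imread("pics/c_t.png")
    cv2.imwrite("pics/c.png",cv2.resize(np.hstack([A,B]),(800,311)))
E
python3 fit.py
```

```text
[[358.0, 222.0], [327.0, 296.0], [195.0, 247.0], [235.0, 185.0]] [[319.0, 194.0], [330.0, 248.0], [263.0, 262.0], [235.0, 128.0]]
[ 5.994377e+02 -3.882170e+01  2.235000e-01] [ 0.8 -0.4  0.1  1.2 -0.1 -0.9 -0.8  0.7]
[ 5.716743e+02 -4.554690e+01  5.220000e-02] [ -7.1  16.1  -8.2   4.5  -0.6 -44.9  16.1  23.4]
[ 5.879826e+02 -4.032910e+01  1.546000e-01] [ -2.7  -7.3   1.   -2.8 -10.   -0.2  -4.3   3.5  -3.4   6.5  -3.7   1.9
  -8.4 -53.    8.9  21.8]
```

View pics/c.png

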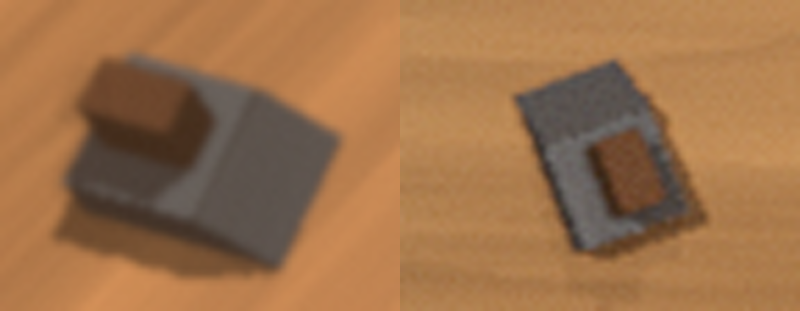

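The crop shows the nose, the crease and the handle clearly. In the top view the nose points up and left. I'll fit the chock and the deck from these corner pixels.

```bash
cat > fit2.py <<'E'
from fit import *
def solve(f,x0):
    s=least_squares(f,x0,x_scale=[1,1,.01],loss="soft_l1");print(np.round(s.x,4),"res",np.round(f(s.x),1).tolist());return s.x
g=cv2.cvtColor(b["pixels"],cv2.COLOR_RGB2GRAY);ga=cv2.cvtColor(a["pixels"],cv2.COLOR_RGB2GRAY)
D=[(b,(242.5,148),(170,100)),(b,(307,137),(170,-100)),(b,(263,260),(-170,100)),(b,(328.5,247.5),(-170,-100)),
   (a,(357,221),(170,100)),(a,(328,291),(170,-100)),(a,(235,187),(-170,100)),(a,(197,246),(-170,-100))]
for sel in (D[:4],D[4:],D): solve(lambda v:[e for p,u,c in sel for e in proj(p,deckpts(v,[[c[0],c[1],0]])[0])-u],[600,-38,.19])
# chock corners
Tp=lambda x,y:(336+(x-400)/5.556,219+y/5.556); Sp=lambda x,y:(123+x/5.556,256+y/5.556)
Q=[(b,Tp(518,97),(45,30,0)),(b,Tp(615,62),(45,-30,0)),(b,Tp(548,143),(11,30,34)),(b,Tp(645,108),(11,-30,34)),
 (a,Sp(340,135),(45,30,0)),(a,Sp(272,268),(45,-30,0)),(a,Sp(258,92),(11,30,34)),(a,Sp(192,218),(11,-30,34)),(a,Sp(65,180),(-45,-30,34)),(a,Sp(135,55),(-45,30,34))]
def P(v,l):
    c,s=np.cos(v[2]),np.sin(v[2]);return [v[0]+c*l[0]-s*l[1],v[1]+s*l[0]+c*l[1],l[2]]
for sel in(Q[:4],Q[4:],Q):
    v=solve(lambda v:[e for p,u,l in sel for e in proj(p,P(v,l))-u],[467,-297,.4]);print("grip",np.round(P(v,(-15,0,56)),1))
E
python3 fit2.py
```

```text
[ 6.008088e+02 -4.055150e+01  2.040000e-01] res [-0.9, -0.3, 0.6, -1.3, -0.5, 0.7, 0.7, 0.5]
[ 5.978864e+02 -3.483640e+01  2.372000e-01] res [0.3, -0.7, 0.3, 1.6, -0.2, -1.6, -0.5, 0.1]
[ 5.99486e+02 -3.71801e+01  2.25300e-01] res [-3.1, 1.0, -1.8, -1.3, -0.3, 1.6, 0.6, -0.0, 0.5, 1.1, -0.5, 3.5, 0.4, -1.2, -0.7, 0.3]
[ 4.626896e+02 -2.989492e+02  3.606000e-01] res [-1.0, -0.4, 0.2, -0.8, -0.3, 0.9, 1.3, 0.3]
grip [ 448.7 -304.2   56. ]
[ 4.639159e+02 -2.940358e+02  3.623000e-01] res [1.6, 0.8, 2.8, 0.7, -0.5, -1.3, -0.5, 0.1, -0.5, 0.1, -0.5, -1.0]
grip [ 449.9 -299.4   56. ]
[ 4.632609e+02 -2.954335e+02  3.412000e-01] res [-2.0, -0.9, -0.6, -0.9, -1.5, 0.5, 0.3, 0.3, 1.0, 1.6, 1.7, 1.3, -0.9, -0.8, -1.5, 0.4, -1.2, -0.1, -0.7, -1.0]
grip [ 449.1 -300.5   56. ]
```

```bash
cat > plan.py <<'E'
from h import *
def plan(target,th1,ncalls,pose=None):
    """target xyz, tool-y angle deg; prints rows (last row of each call; earlier rows are k/5)"""
    s=robot.sense();p0=np.array(s["eef_pos"]);R=np.array(s["ee_rot"]);th0=np.degrees(np.arctan2(R[1,1],R[0,1]))
    d=(np.array(target)-p0)/ncalls;dth=(th1-th0)/ncalls
    print("from",np.round(p0,1),round(th0,1))
    for k in range(ncalls):
        t=np.radians(th0+dth*k);y=np.array([np.cos(t),np.sin(t),0]);x=np.array([-y[1],y[0],0])
        print("xyz",[[round(float(c)*j/5,1) for c in(d@x,d@y,-d[2])] for j in range(1,6)],"yaw",[round(-dth*j/5,1) for j in range(1,6)])
E
python3 -c "
from plan import *
plan([449,-302,213],-69.7,5)"
```

```text
from [152.4 528.4 213.4] 73.9
xyz [[-20.6, -28.6, 0.0], [-41.2, -57.3, 0.0], [-61.8, -85.9, 0.1], [-82.4, -114.5, 0.1], [-103.0, -143.1, 0.1]] yaw [np.float64(5.7), np.float64(11.5), np.float64(17.2), np.float64(23.0), np.float64(28.7)]
xyz [[-31.8, -15.2, 0.0], [-63.7, -30.4, 0.0], [-95.5, -45.6, 0.1], [-127.3, -60.8, 0.1], [-159.1, -76.0, 0.1]] yaw [np.float64(5.7), np.float64(11.5), np.float64(17.2), np.float64(23.0), np.float64(28.7)]
xyz [[-35.2, 2.0, 0.0], [-70.4, 3.9, 0.0], [-105.7, 5.9, 0.1], [-140.9, 7.8, 0.1], [-176.1, 9.8, 0.1]] yaw [np.float64(5.7), np.float64(11.5), np.float64(17.2), np.float64(23.0), np.float64(28.7)]
xyz [[-29.9, 18.6, 0.0], [-59.9, 37.3, 0.0], [-89.8, 55.9, 0.1], [-119.8, 74.6, 0.1], [-149.7, 93.2, 0.1]] yaw [np.float64(5.7), np.float64(11.5), np.float64(17.2), np.float64(23.0), np.float64(28.7)]
xyz [[-17.3, 30.7, 0.0], [-34.6, 61.5, 0.0], [-51.9, 92.2, 0.1], [-69.2, 123.0, 0.1], [-86.5, 153.7, 0.1]] yaw [np.float64(5.7), np.float64(11.5), np.float64(17.2), np.float64(23.0), np.float64(28.7)]
```

>>> servo_tool --pt "-20.6 -28.6 0" --pt "-41.2 -57.3 0" --pt "-61.8 -85.9 0" --pt "-82.4 -114.5 0" --pt "-103 -143.1 0" --yaw '[5.7,11.5,17.2,23,28.7]'

```text
t: 1.32
eef_pos: [211.9, 360.8, 213.4]
ee_rot: [[-0.706, 0.708, 0.0], [0.708, 0.706, 0.0], [-0.0, 0.0, -1.0]]
contact_force: [1.3, 0.3, -0.3]
gripper_width: 93.7
grip_force: 0.0
```

>>> servo_tool --pt "-31.8 -15.2 0" --pt "-63.7 -30.4 0" --pt "-95.5 -45.6 0" --pt "-127.3 -60.8 0" --pt "-159.1 -76 0" --yaw '[5.7,11.5,17.2,23,28.7]'

```text
t: 1.73
eef_pos: [271.2, 194.9, 213.7]
ee_rot: [[-0.28, 0.96, 0.001], [0.96, 0.28, 0.0], [0.0, 0.001, -1.0]]
contact_force: [1.0, -0.3, 0.2]
gripper_width: 94.0
grip_force: 0.0
```

>>> servo_tool --pt "-35.2 2 0" --pt "-70.4 3.9 0" --pt "-105.7 5.9 0" --pt "-140.9 7.8 0" --pt "-176.1 9.8 0" --yaw '[5.7,11.5,17.2,23,28.7]'

```text
t: 2.15
eef_pos: [330.7, 28.5, 213.8]
ee_rot: [[0.216, 0.976, 0.001], [0.976, -0.216, -0.0], [0.0, 0.001, -1.0]]
contact_force: [1.9, 0.8, 0.7]
gripper_width: 93.8
grip_force: 0.0
```

>>> servo_tool --pt "-29.9 18.6 0" --pt "-59.9 37.3 0" --pt "-89.8 55.9 0" --pt "-119.8 74.6 0" --pt "-149.7 93.2 0" --yaw '[5.7,11.5,17.2,23,28.7]'

```text
t: 2.57
eef_pos: [390.2, -137.7, 213.6]
ee_rot: [[0.659, 0.752, 0.001], [0.752, -0.659, -0.0], [0.0, 0.001, -1.0]]
contact_force: [0.7, 0.6, 1.0]
gripper_width: 94.2
grip_force: 0.0
```

>>> servo_tool --pt "-17.3 30.7 0" --pt "-34.6 61.5 0" --pt "-51.9 92.2 0" --pt "-69.2 123 0" --pt "-86.5 153.7 0" --yaw '[5.7,11.5,17.2,23,28.7]'

```text
t: 2.98
eef_pos: [449.9, -303.5, 213.3]
ee_rot: [[0.939, 0.344, 0.0], [0.344, -0.939, -0.0], [0.0, 0.0, -1.0]]
contact_force: [0.6, 0.6, 0.0]
gripper_width: 93.9
grip_force: 0.0
```

```bash
python3 -c "
from plan import *
plan([449,-302,51],-69.7,2)
a=robot.capture('scene');save(a,'s1')"
```

```text
from [ 449.9 -303.5  213.3] -69.9
xyz [[-0.0, -0.2, 16.2], [-0.1, -0.3, 32.5], [-0.1, -0.5, 48.7], [-0.1, -0.7, 64.9], [-0.2, -0.9, 81.2]] yaw [np.float64(-0.0), np.float64(-0.0), np.float64(-0.1), np.float64(-0.1), np.float64(-0.1)]
xyz [[-0.0, -0.2, 16.2], [-0.1, -0.3, 32.5], [-0.1, -0.5, 48.7], [-0.1, -0.7, 64.9], [-0.1, -0.9, 81.2]] yaw [np.float64(-0.0), np.float64(-0.0), np.float64(-0.1), np.float64(-0.1), np.float64(-0.1)]
```

>>> servo_tool --pt "0 0 20" --pt "0 -0.4 40" --pt "0 -0.8 60" --pt "0 -1.2 80" --pt "0 -1.6 100" --yaw '[0,0,0,0,0]'

```text
t: 3.45
eef_pos: [449.0, -300.1, 112.6]
ee_rot: [[0.937, 0.349, 0.0], [0.349, -0.937, -0.0], [0.0, 0.0, -1.0]]
contact_force: [0.6, -0.4, 0.3]
gripper_width: 94.0
grip_force: 0.0
```

```bash
python3 -c "
from plan import *
a=robot.capture('scene');b=robot.capture('top')
A=cv2.resize(a['pixels'][220:330,100:240],(420,330));B=cv2.resize(b['pixels'][200:290,320:440],(440,330))[:,:380]
cv2.imwrite('pics/c1.png',np.hstack([A,B])[:,:,::-1])"
```

```text
(no output)
```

View pics/c1.png

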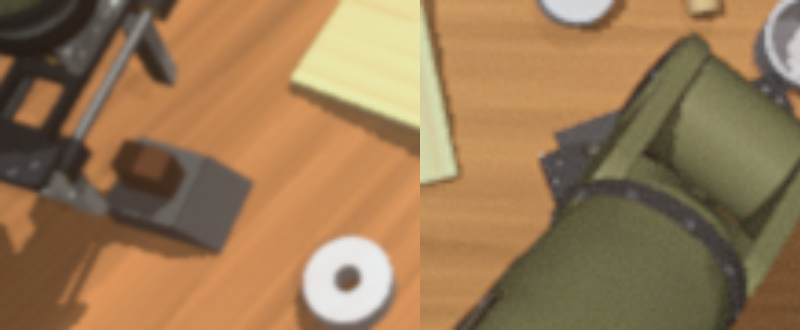

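The fingers straddle the handle, which is at about (145,165) in the crop. I'll descend and grip gently so the handle centres itself.

>>> servo_tool --pt "0 0 15" --pt "0 0 30" --pt "0 0 45" --pt "0 0 58" --pt "0 0 61" --yaw '[0,0,0,0,0]'

```text
t: 3.97
eef_pos: [448.8, -300.0, 51.9]
ee_rot: [[0.937, 0.349, -0.001], [0.349, -0.937, 0.001], [-0.001, -0.001, -1.0]]
contact_force: [-0.2, 0.5, -0.5]
gripper_width: 94.0
grip_force: 0.0
```

>>> servo_tool --pt "0 0 0" --pt "0 0 0" --pt "0 0 0" --pt "0 0 0" --pt "0 0 0" --yaw '[0,0,0,0,0]' --grip 0 --grip_force 25

```text
t: 4.38
eef_pos: [449.3, -300.3, 53.1]
ee_rot: [[0.937, 0.349, 0.001], [0.349, -0.937, -0.001], [0.001, 0.001, -1.0]]
contact_force: [0.3, -0.4, 0.0]
gripper_width: 63.7
grip_force: 0.0
```

>>> servo_tool --pt "0 0 0" --pt "0 0 0" --pt "0 0 0" --pt "0 0 0" --pt "0 0 0" --yaw '[0,0,0,0,0]'

```text
t: 4.8
eef_pos: [449.1, -300.2, 52.5]
ee_rot: [[0.937, 0.349, -0.0], [0.349, -0.937, -0.0], [-0.0, 0.0, -1.0]]
contact_force: [-0.7, 0.7, -0.7]
gripper_width: 30.9
grip_force: 0.0
```

>>> servo_tool --pt "0 0 0" --pt "0 0 0" --pt "0 0 0" --pt "0 0 0" --pt "0 0 0" --yaw '[0,0,0,0,0]'

```text
t: 5.22
eef_pos: [449.1, -300.2, 52.4]
ee_rot: [[0.937, 0.349, -0.0], [0.349, -0.937, 0.0], [-0.0, -0.0, -1.0]]
contact_force: [-0.3, 0.1, -0.1]
gripper_width: 23.6
grip_force: 25.0
```

>>> servo_tool --pt "0 0 -15" --pt "0 0 -35" --pt "0 0 -55" --pt "0 0 -75" --pt "0 0 -85" --yaw '[0,0,0,0,0]'

```text
t: 5.63
eef_pos: [449.4, -300.4, 139.3]
ee_rot: [[0.937, 0.349, 0.001], [0.349, -0.937, -0.001], [0.001, 0.001, -1.0]]
contact_force: [0.2, -0.2, -3.8]
gripper_width: 24.1
grip_force: 25.0
```

Run:
```python
from plan import *
a=robot.capture('scene');b=robot.capture('top')
A=cv2.resize(a['pixels'][170:310,100:370],(800,415))
cv2.imwrite('pics/c2.png',A[:,:,::-1])
B=cv2.resize(b['pixels'][125:270,230:340],(440,580),interpolation=cv2.INTER_CUBIC)
cv2.imwrite('pics/c3.png',B[:,:,::-1])
for n in("chock_grip","chock"):
  for p in(a,b):print(n,[(np.round(q["centre"]),round(q["confidence"],2)) for q in robot.landmark_of(n,p)[:2]])
```

```text
chock_grip [(array([259., 138.]), 0.9)]
chock_grip [(array([249., 381.]), 0.5)]
chock [(array([273., 150.]), 0.8)]
chock [(array([200., 362.]), 0.34)]
```

View pics/c2.png

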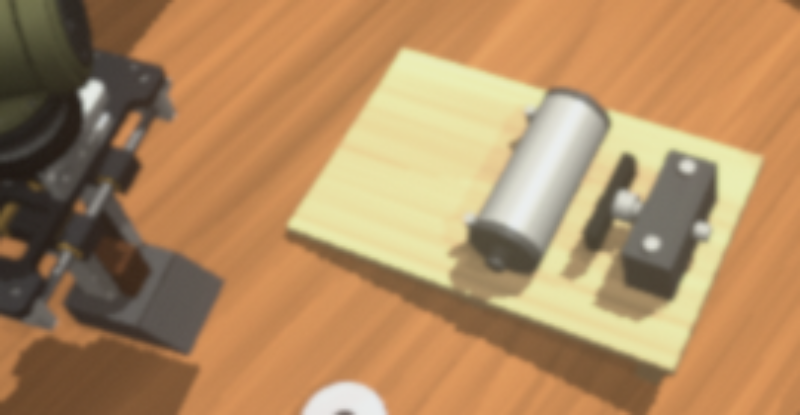

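View pics/c3.png

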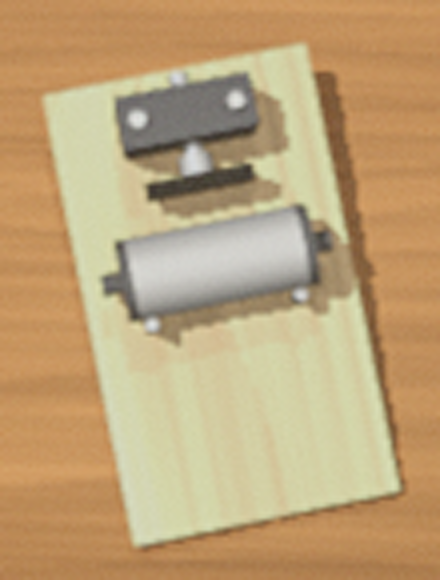

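The chock is held level and the roller rests on the pins. In the top crop the pin tops are at (152,325) and (300,296). I'll refit the stand using the pins as well.

```bash
cat > fit3.py <<'E'
from fit import *
T=lambda x,y:(230+x/4,125+y/4);S=lambda x,y:(100+x/2.963,170+y/2.963)
D=[(b,T(45,96),(170,100,0)),(b,T(308,44),(170,-100,0)),(b,T(137,547),(-170,100,0)),(b,T(402,492),(-170,-100,0)),(b,T(152,325),(-15,55,36)),(b,T(300,296),(-15,-55,36)),
(a,S(762,157),(170,100,0)),(a,S(674,365),(170,-100,0)),(a,S(403,47),(-170,100,0)),(a,S(287,230),(-170,-100,0)),(a,S(532,112),(-15,55,36)),(a,S(470,219),(-15,-55,36))]
for sel in(D[:6],D[6:],D):
    f=lambda v:[e for p,u,c in sel for e in proj(p,deckpts(v,[c])[0])-u]
    s=least_squares(f,[600,-38,.2],x_scale=[1,1,.01]);print(np.round(s.x,4),np.round(s.fun,1).tolist())
E
python3 fit3.py
```

```text
[ 5.987444e+02 -4.129340e+01  2.207000e-01] [-0.3, 0.1, -0.2, 0.0, -0.4, 0.0, -0.2, -0.0, 0.4, 0.1, 0.7, -0.2]
[ 6.008161e+02 -3.765910e+01  2.282000e-01] [0.7, -0.6, 0.6, 1.7, -0.5, 0.4, -0.3, -0.7, -0.7, -0.9, 0.1, -0.4]
[ 6.000627e+02 -3.915330e+01  2.252000e-01] [-1.2, -0.2, -1.2, -0.5, -0.9, -0.4, -0.7, -0.7, -0.3, -0.3, -0.0, -0.7, 0.1, -0.2, -0.3, 2.1, -0.9, 0.5, -1.0, -0.6, -1.2, -0.6, -0.6, -0.2]
```

```bash
python3 -c "
from plan import *
w=.225;h=-86
t=[600+h*np.cos(w),-39.5+h*np.sin(w),138.8];print(t)
plan(t,-77.1,2)"
```

```text
[np.float64(516.1677067920709), np.float64(-58.68714714333011), 138.8]
from [ 448.7 -299.9  136.3] -69.6
xyz [[14.7, -20.3, -0.2], [29.5, -40.5, -0.5], [44.2, -60.8, -0.7], [58.9, -81.0, -1.0], [73.7, -101.3, -1.2]] yaw [np.float64(0.8), np.float64(1.5), np.float64(2.3), np.float64(3.0), np.float64(3.8)]
xyz [[13.4, -21.2, -0.2], [26.8, -42.3, -0.5], [40.1, -63.5, -0.7], [53.5, -84.7, -1.0], [66.9, -105.9, -1.2]] yaw [np.float64(0.8), np.float64(1.5), np.float64(2.3), np.float64(3.0), np.float64(3.8)]
```

>>> servo_tool --pt "14.7 -20.3 0" --pt "29.5 -40.5 0" --pt "44.2 -60.8 0" --pt "58.9 -81 0" --pt "73.7 -101.3 0" --yaw '[0.8,1.5,2.3,3,3.8]'

```text
t: 6.45
eef_pos: [482.8, -178.3, 136.9]
ee_rot: [[0.958, 0.285, -0.001], [0.285, -0.958, 0.0], [-0.001, -0.001, -1.0]]
contact_force: [1.2, -0.5, -4.5]
gripper_width: 24.0
grip_force: 25.0
```

>>> servo_tool --pt "13.4 -21.2 0" --pt "26.8 -42.3 0" --pt "40.1 -63.5 0" --pt "58 -90 0" --pt "66.9 -105.9 0" --yaw '[0.8,1.5,2.3,3,3.8]'

```text
t: 6.87
eef_pos: [517.0, -56.5, 136.9]
ee_rot: [[0.975, 0.222, -0.001], [0.222, -0.975, 0.001], [-0.0, -0.001, -1.0]]
contact_force: [0.2, -0.6, -3.9]
gripper_width: 23.8
grip_force: 25.0
```

>>> servo_tool --pt "0 0 0" --pt "0 0 0" --pt "0 0 10" --pt "0 0 20" --pt "0 0 25" --yaw '[0,0,0,0,0]'

```text
t: 7.28
eef_pos: [515.7, -59.6, 110.3]
ee_rot: [[0.975, 0.221, -0.002], [0.221, -0.975, 0.0], [-0.002, -0.001, -1.0]]
contact_force: [-0.4, 0.3, -4.9]
gripper_width: 23.7
grip_force: 25.0
```

Run:
```python
from plan import *
a=robot.capture('scene');b=robot.capture('top')
A=cv2.resize(a['pixels'][170:310,160:370],(600,400),interpolation=cv2.INTER_CUBIC)
cv2.imwrite('pics/c4.png',A[:,:,::-1])
print(np.round(robot.sense()["eef_pos"],1),np.round(robot.sense()["ee_rot"],3).tolist())
```

```text
[515.8 -59.4 110.8] [[0.975, 0.221, -0.003], [0.221, -0.975, 0.0], [-0.003, -0.001, -1.0]]
```

View pics/c4.png

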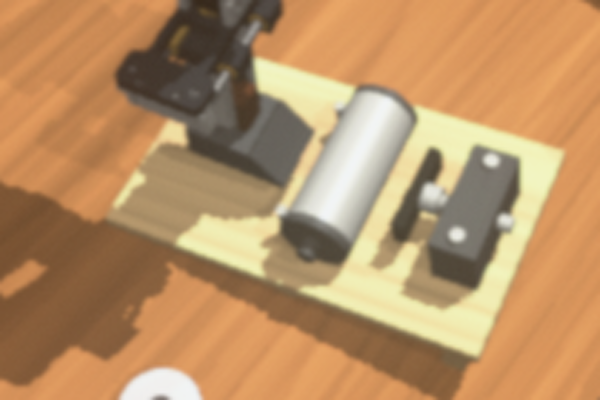

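The chock is just behind the pins, with its nose corners at (313,130) and (280,185) in the crop. I'll check that it is centred.

Run:
```python
from plan import *
a=robot.capture('scene')
w=.225
for c in((313,130),(280,185)):
    o,d=ray(a,(170+c[1]/2.857,160+c[0]/2.857));x=o+d*(58.4-o[2])/d[2]
    r=x[:2]-[600.8,-37.7];print(np.round(x,1),"local",np.round([r@[np.cos(w),np.sin(w)],r@[-np.sin(w),np.cos(w)]],1))
```

```text
[563.  -16.9  58.4] local [-32.2  28.7]
[574.7 -75.   58.4] local [-33.8 -30.5]
```

>>> servo_tool --pt "2 0 7" --pt "4 0 14" --pt "5 0 20" --pt "5 0 24" --pt "5 0 26" --yaw '[0,0,0,0,0]'

```text
t: 7.85
eef_pos: [521.2, -57.7, 85.5]
ee_rot: [[0.975, 0.222, -0.001], [0.222, -0.975, 0.0], [-0.001, -0.0, -1.0]]
contact_force: [-0.1, -0.6, -4.5]
gripper_width: 23.6
grip_force: 25.0
```

>>> servo_tool --pt "0 0 0" --pt "0 0 0.5" --pt "0 0 1" --pt "0 0 1.5" --pt "0 0 2" --yaw '[0,0,0,0,0]' --grip_force 8

```text
t: 8.27
eef_pos: [521.6, -57.8, 84.6]
ee_rot: [[0.975, 0.222, 0.0], [0.222, -0.975, -0.0], [0.0, 0.0, -1.0]]
contact_force: [0.4, -0.3, -4.8]
gripper_width: 23.9
grip_force: 8.0
```

>>> servo_tool --pt "0 0 0.5" --pt "0 0 1" --pt "0 0 1.5" --pt "0 0 2" --pt "0 0 2" --yaw '[0,0,0,0,0]'

```text
t: 8.68
eef_pos: [521.4, -57.9, 82.7]
ee_rot: [[0.975, 0.222, -0.0], [0.222, -0.975, -0.0], [-0.0, 0.0, -1.0]]
contact_force: [-4.2, -0.7, 1.3]
gripper_width: 23.9
grip_force: 8.0
```

>>> servo_tool --pt "-1 0 1" --pt "-2 0 2" --pt "-3.5 0 3" --pt "-5 0 4" --pt "-6 0 5" --yaw '[0,0,0,0,0]' --grip_force 4

```text
t: 9.1
eef_pos: [515.6, -59.2, 77.2]
ee_rot: [[0.975, 0.222, 0.0], [0.222, -0.975, 0.0], [0.0, 0.0, -1.0]]
contact_force: [0.5, 0.6, -2.6]
gripper_width: 24.0
grip_force: 4.0
```

>>> servo_tool --pt "0 0 0.4" --pt "0 0 0.8" --pt "0 0 1.2" --pt "0 0 1.2" --pt "0 0 1.2" --yaw '[0,0,0,0,0]'

```text
t: 9.52
eef_pos: [515.8, -59.1, 76.6]
ee_rot: [[0.975, 0.222, 0.0], [0.222, -0.975, -0.0], [0.0, 0.0, -1.0]]
contact_force: [-3.7, 0.3, 6.1]
gripper_width: 24.1
grip_force: 4.0
```

>>> servo_tool --pt "0 0 0" --pt "0 0 0" --pt "0 0 0" --pt "0 0 0" --pt "0 0 0" --yaw '[0,0,0,0,0]' --grip 45

```text
t: 9.93
eef_pos: [515.7, -59.2, 76.2]
ee_rot: [[0.975, 0.222, 0.0], [0.222, -0.975, -0.0], [0.0, 0.0, -1.0]]
contact_force: [-0.4, -0.6, -0.4]
gripper_width: 42.5
grip_force: 0.0
```

Run:
```python
from plan import *
a=robot.capture('scene')
A=cv2.resize(a['pixels'][170:310,160:370],(750,500),interpolation=cv2.INTER_CUBIC)
cv2.imwrite('pics/c5.png',A[:,:,::-1])
```

```text
(no output)
```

View pics/c5.png

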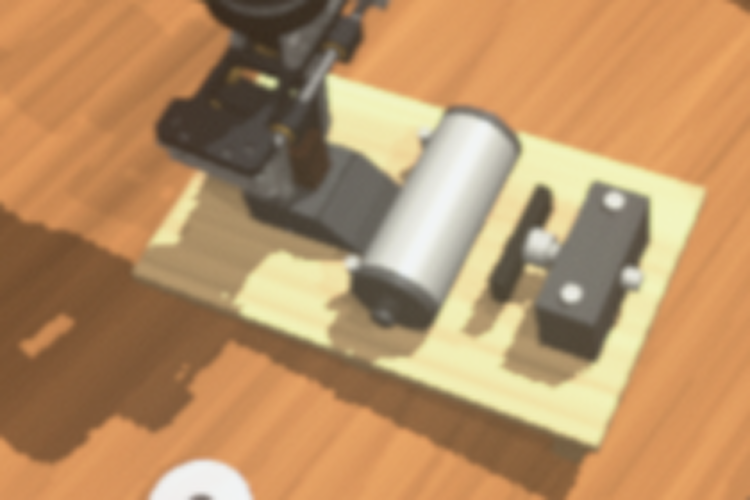

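The chock sits flat, with its nose corners at about (400,190) and (362,250). I'll check the clearance to the pins.

Run:
```python
from plan import *
a=robot.capture('scene')
w=.225
for n,c,z in(("tailtop-",(250,215),57),("crease-",(312,233),63),("crease+",(358,152),63),("nose-",(362,250),32)):
    o,d=ray(a,(170+c[1]/3.571,160+c[0]/3.571));x=o+d*(z-o[2])/d[2]
    r=x[:2]-[600.8,-37.7];print(n,np.round(x,1),"local",np.round([r@[np.cos(w),np.sin(w)],r@[-np.sin(w),np.cos(w)]],1))
```

```text
tailtop- [ 513.5 -105.    57. ] local [-100.1  -46.1]
crease- [557.7 -92.8  63. ] local [-54.3 -44.1]
crease+ [541.8 -26.1  63. ] local [-54.9  24.5]
nose- [579.6 -70.7  32. ] local [-28.  -27.4]
```

>>> servo_tool --pt "0 0 1.5" --pt "0 0 3" --pt "0 0 4" --pt "0 0 4" --pt "0 0 4" --yaw '[0,0,0,0,0]' --grip 0 --grip_force 50

```text
t: 10.45
eef_pos: [515.4, -59.1, 71.9]
ee_rot: [[0.975, 0.222, -0.001], [0.222, -0.975, 0.0], [-0.001, -0.0, -1.0]]
contact_force: [-0.6, -0.2, -3.4]
gripper_width: 23.6
grip_force: 50.0
```

>>> servo_tool --pt "0 0 0" --pt "0 0 0" --pt "0 0 0" --pt "0 0 0" --pt "0 0 0" --yaw '[0,0,0,0,0]'

```text
t: 10.87
eef_pos: [515.6, -59.1, 72.2]
ee_rot: [[0.975, 0.222, -0.0], [0.222, -0.975, 0.0], [-0.0, -0.0, -1.0]]
contact_force: [-0.6, -0.2, -5.1]
gripper_width: 23.9
grip_force: 50.0
```

>>> servo_tool --pt "2 0 -0.25" --pt "4 0 -0.5" --pt "6 0 -0.74" --pt "8 0 -0.98" --pt "10 0 -1.23" --yaw '[0,0,0,0,0]'

```text
t: 11.28
eef_pos: [525.6, -56.9, 73.5]
ee_rot: [[0.975, 0.222, -0.0], [0.222, -0.975, 0.0], [-0.0, -0.0, -1.0]]
contact_force: [-0.4, 0.6, -4.3]
gripper_width: 23.9
grip_force: 50.0
```

>>> servo_tool --pt "2 0 -0.25" --pt "4 0 -0.5" --pt "6 0 -0.74" --pt "8 0 -0.98" --pt "10 0 -1.23" --yaw '[0,0,0,0,0]'

```text
t: 11.7
eef_pos: [535.3, -54.7, 74.7]
ee_rot: [[0.975, 0.222, -0.0], [0.222, -0.975, -0.0], [-0.0, -0.0, -1.0]]
contact_force: [-0.7, -0.8, -4.4]
gripper_width: 23.7
grip_force: 50.0
```

The gripper is carrying the chock's full weight, so I'll lower it slightly until the deck takes the load.

>>> servo_tool --pt "0 0 0.2" --pt "0 0 0.4" --pt "0 0 0.6" --pt "0 0 0.6" --pt "0 0 0.6" --yaw '[0,0,0,0,0]'

```text
t: 12.12
eef_pos: [535.2, -54.7, 74.3]
ee_rot: [[0.975, 0.222, 0.0], [0.222, -0.975, 0.0], [0.0, 0.0, -1.0]]
contact_force: [-0.0, 0.9, -1.5]
gripper_width: 23.8
grip_force: 50.0
```

>>> servo_tool --pt "1 0 0.1" --pt "2 0 0" --pt "3 0 -0.1" --pt "4 0 -0.2" --pt "5 0 -0.3" --yaw '[0,0,0,0,0]'

```text
t: 12.53
eef_pos: [539.0, -54.0, 74.8]
ee_rot: [[0.975, 0.222, -0.003], [0.222, -0.975, -0.001], [-0.003, -0.0, -1.0]]
contact_force: [-12.0, -1.7, 10.4]
gripper_width: 23.6
grip_force: 50.0
```

>>> servo_tool --pt "1 0 -0.12" --pt "2 0 -0.25" --pt "3 0 -0.37" --pt "4 0 -0.5" --pt "5 0 -0.62" --yaw '[0,0,0,0,0]'

```text
t: 12.95
eef_pos: [543.2, -53.1, 75.4]
ee_rot: [[0.975, 0.222, -0.005], [0.222, -0.975, -0.001], [-0.005, -0.0, -1.0]]
contact_force: [-18.2, -3.4, 13.7]
gripper_width: 23.9
grip_force: 50.0
```

>>> servo_tool --pt "0 0 -0.4" --pt "0 0 -0.8" --pt "0 0 -0.8" --pt "0 0 -0.8" --pt "0 0 -0.8" --yaw '[0,0,0,0,0]'

```text
t: 13.37
eef_pos: [544.7, -52.5, 75.5]
ee_rot: [[0.975, 0.222, -0.001], [0.222, -0.975, 0.0], [-0.001, -0.0, -1.0]]
contact_force: [-2.2, -0.0, -4.5]
gripper_width: 23.5
grip_force: 50.0
```

```bash
cat > roll.py <<'E'
from h import *
w=.225
ref=cv2.imread("pics/s0.png");p=robot.capture("scene");cur=p["pixels"][:,:,::-1]
# roller silhouette vs start: track motion by template match of the roller's bottom-right end cap region and of the buffer
def track(x0,y0,x1,y1,name):
    t=cv2.resize(ref[y0:y1,x0:x1],None,fx=4,fy=4,interpolation=cv2.INTER_CUBIC)
    s=cv2.resize(cur[y0-8:y1+14,x0-8:x1+24],None,fx=4,fy=4,interpolation=cv2.INTER_CUBIC)
    m=cv2.matchTemplate(s,t,cv2.TM_CCOEFF_NORMED);_,v,_,l=cv2.minMaxLoc(m)
    print(name,"shift px",l[0]/4-8,l[1]/4-8,round(v,3))
track(257,198,307,264,"roller");track(298,220,316,256,"buffer");track(310,220,345,272,"stop")
q=proj(p,[600.8,-37.7,64]);e=proj(p,[600.8+10*np.cos(w)*.9925,-37.7+10*np.sin(w)*.9925,65.2]);print("10mm upslope =",np.round(e-q,2))
print([(np.round(q["centre"],1),round(q["confidence"],2)) for q in robot.landmark_of("roller_center",p)[:1]])
E
python3 roll.py
```

```text
roller shift px 1.25 0.0 0.724
buffer shift px 0.0 0.0 0.981
stop shift px 0.0 0.0 0.998
10mm upslope = [3.82 1.25]
[(array([228.6, 286.6]), 0.66)]
```

The roller has just started to move, and the horizontal force is low when the chock isn't pressed down. I'll continue along the slope.

>>> servo_tool --pt "0.8 0 -0.1" --pt "1.6 0 -0.2" --pt "2.4 0 -0.3" --pt "3.2 0 -0.4" --pt "4 0 -0.45" --yaw '[0,0,0,0,0]'

```text
t: 13.88
eef_pos: [548.9, -51.6, 76.3]
ee_rot: [[0.975, 0.222, 0.0], [0.222, -0.975, 0.0], [0.0, 0.0, -1.0]]
contact_force: [-2.2, -0.1, -4.9]
gripper_width: 23.6
grip_force: 50.0
```

>>> servo_tool --pt "0.8 0 -0.1" --pt "1.6 0 -0.2" --pt "2.4 0 -0.3" --pt "3.2 0 -0.4" --pt "3.2 0 -0.4" --yaw '[0,0,0,0,0]'

```text
t: 14.3
eef_pos: [552.2, -50.9, 76.8]
ee_rot: [[0.975, 0.222, 0.0], [0.222, -0.975, -0.0], [0.0, 0.0, -1.0]]
contact_force: [-1.6, 0.1, -5.9]
gripper_width: 23.6
grip_force: 50.0
```

```bash
python3 roll.py
```

```text
roller shift px 3.75 0.5 0.574
buffer shift px 0.0 0.25 0.907
stop shift px 0.0 0.0 0.998
10mm upslope = [3.82 1.25]
[(array([230.2, 285.6]), 0.83)]
```

>>> servo_tool --pt "0 0 0.2" --pt "0.5 0 0.2" --pt "1 0 0.2" --pt "1.5 0 0.1" --pt "2 0 0" --yaw '[0,0,0,0,0]'

```text
t: 14.82
eef_pos: [553.8, -50.5, 76.7]
ee_rot: [[0.975, 0.222, -0.0], [0.222, -0.975, -0.0], [-0.0, -0.0, -1.0]]
contact_force: [-2.1, 0.5, -4.4]
gripper_width: 23.8
grip_force: 50.0
```

>>> servo_tool --pt "0.5 0 0" --pt "1 0 -0.1" --pt "1.5 0 -0.2" --pt "2 0 -0.25" --pt "2 0 -0.25" --yaw '[0,0,0,0,0]'

```text
t: 15.23
eef_pos: [556.0, -50.0, 76.9]
ee_rot: [[0.975, 0.222, 0.0], [0.222, -0.975, 0.0], [0.0, 0.0, -1.0]]
contact_force: [-2.2, -0.6, -4.2]
gripper_width: 23.6
grip_force: 50.0
```

>>> servo_tool --pt "0.5 0 0" --pt "1 0 -0.1" --pt "1.5 0 -0.2" --pt "2 0 -0.25" --pt "2 0 -0.25" --yaw '[0,0,0,0,0]'

```text
t: 15.65
eef_pos: [557.9, -49.5, 77.2]
ee_rot: [[0.975, 0.222, 0.0], [0.222, -0.975, 0.0], [0.0, 0.0, -1.0]]
contact_force: [-2.8, -0.6, -3.4]
gripper_width: 23.6
grip_force: 50.0
```

>>> servo_tool --pt "0.5 0 0" --pt "1 0 -0.1" --pt "1.5 0 -0.2" --pt "2 0 -0.25" --pt "2 0 -0.25" --yaw '[0,0,0,0,0]'

```text
t: 16.07
eef_pos: [559.9, -49.1, 77.4]
ee_rot: [[0.975, 0.222, 0.0], [0.222, -0.975, -0.0], [0.0, 0.0, -1.0]]
contact_force: [-3.3, -1.4, -4.4]
gripper_width: 23.8
grip_force: 50.0
```

>>> servo_tool --pt "0.5 0 0" --pt "1 0 -0.1" --pt "1.5 0 -0.2" --pt "2 0 -0.25" --pt "2 0 -0.25" --yaw '[0,0,0,0,0]'

```text
t: 16.48
eef_pos: [561.8, -48.6, 77.7]
ee_rot: [[0.975, 0.222, 0.0], [0.222, -0.975, 0.0], [0.0, 0.0, -1.0]]
contact_force: [-3.1, -0.8, -3.1]
gripper_width: 23.4
grip_force: 50.0
```

```bash
python3 roll.py
```

```text
roller shift px 11.75 3.75 0.586
buffer shift px -0.5 -0.25 0.889
stop shift px 0.0 0.0 0.996
10mm upslope = [3.82 1.25]
[(array([232.3, 291.6]), 0.68)]
```

>>> servo_tool --pt "0.5 0 -0.05" --pt "1 0 -0.1" --pt "1.5 0 -0.2" --pt "1.5 0 -0.2" --pt "1.5 0 -0.2" --yaw '[0,0,0,0,0]'

```text
t: 17.0
eef_pos: [563.3, -48.3, 77.8]
ee_rot: [[0.975, 0.222, 0.0], [0.222, -0.975, 0.0], [0.0, 0.0, -1.0]]
contact_force: [-1.2, -0.7, -4.6]
gripper_width: 23.4
grip_force: 50.0
```

>>> servo_tool --pt "0.5 0 -0.05" --pt "1 0 -0.1" --pt "1.5 0 -0.2" --pt "1.5 0 -0.2" --pt "1.5 0 -0.2" --yaw '[0,0,0,0,0]'

```text
t: 17.42
eef_pos: [564.2, -48.1, 78.0]
ee_rot: [[0.975, 0.222, -0.001], [0.222, -0.975, -0.0], [-0.001, -0.0, -1.0]]
contact_force: [-7.0, -1.2, -0.1]
gripper_width: 23.9
grip_force: 50.0
```

>>> servo_tool --pt "0.3 0 -0.05" --pt "0.6 0 -0.1" --pt "1 0 -0.12" --pt "1 0 -0.12" --pt "1 0 -0.12" --yaw '[0,0,0,0,0]'

```text
t: 17.83
eef_pos: [564.5, -48.0, 78.1]
ee_rot: [[0.975, 0.222, -0.003], [0.222, -0.975, -0.0], [-0.003, -0.0, -1.0]]
contact_force: [-12.6, -3.4, 2.2]
gripper_width: 23.6
grip_force: 50.0
```

>>> servo_tool --pt "0 0 0" --pt "0 0 0" --pt "0 0 0" --pt "0 0 0" --pt "0 0 0" --yaw '[0,0,0,0,0]'

```text
t: 18.25
eef_pos: [564.5, -48.0, 78.1]
ee_rot: [[0.975, 0.222, -0.003], [0.222, -0.975, -0.0], [-0.003, -0.0, -1.0]]
contact_force: [-11.8, -2.0, 2.9]
gripper_width: 23.6
grip_force: 50.0
```

```bash
python3 roll.py
python3 - <<'E'
from h import *
a=robot.capture('scene')
cv2.imwrite('pics/c6.png',cv2.resize(a['pixels'][180:290,220:370],(800,587),interpolation=cv2.INTER_CUBIC)[:,:,::-1])
E
```

```text
roller shift px 12.25 4.0 0.597
buffer shift px -0.25 0.0 0.904
stop shift px 0.0 0.0 0.996
10mm upslope = [3.82 1.25]
[(array([230.9, 289.9]), 0.64)]
```

View pics/c6.png

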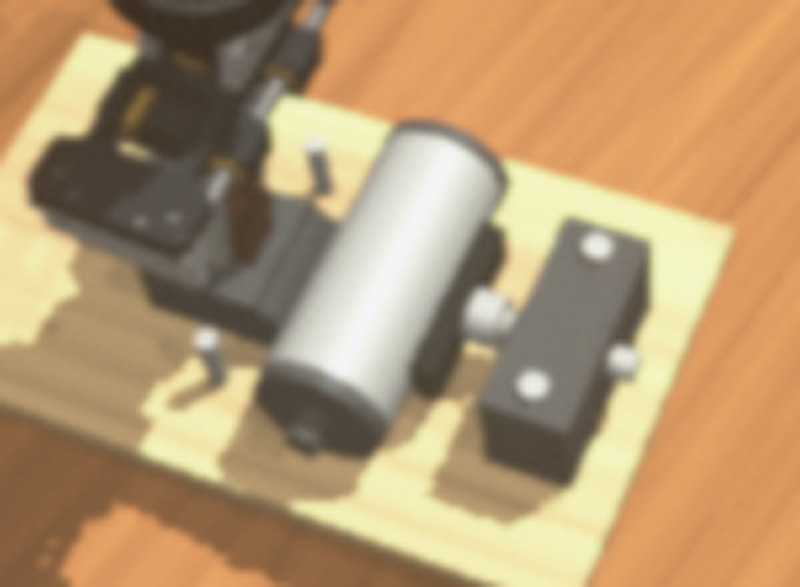

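The roller sits square against the buffer (buffer at about (440,330)), and the chock lies flat between the pins at (205,340) and (315,145). I'll press further in small steps.

>>> servo_tool --pt "0.3 0 -0.1" --pt "0.6 0 -0.2" --pt "1 0 -0.25" --pt "1 0 -0.25" --pt "1 0 -0.25" --yaw '[0,0,0,0,0]'

```text
t: 18.82
eef_pos: [565.1, -47.9, 78.2]
ee_rot: [[0.975, 0.222, -0.004], [0.222, -0.975, -0.0], [-0.004, -0.001, -1.0]]
contact_force: [-14.1, -3.7, 2.6]
gripper_width: 23.4
grip_force: 50.0
```

>>> servo_tool --pt "0.3 0 -0.05" --pt "0.6 0 -0.1" --pt "1 0 -0.2" --pt "1 0 -0.2" --pt "1 0 -0.2" --yaw '[0,0,0,0,0]'

```text
t: 19.23
eef_pos: [565.8, -47.8, 78.4]
ee_rot: [[0.975, 0.222, -0.005], [0.222, -0.975, -0.0], [-0.005, -0.001, -1.0]]
contact_force: [-15.7, -3.6, 2.7]
gripper_width: 23.8
grip_force: 50.0
```

>>> servo_tool --pt "0.3 0 -0.05" --pt "0.6 0 -0.1" --pt "1 0 -0.2" --pt "1 0 -0.2" --pt "1 0 -0.2" --yaw '[0,0,0,0,0]'

```text
t: 19.65
eef_pos: [566.4, -47.6, 78.4]
ee_rot: [[0.975, 0.222, -0.006], [0.222, -0.975, -0.001], [-0.006, -0.001, -1.0]]
contact_force: [-18.8, -4.4, 5.4]
gripper_width: 23.7
grip_force: 50.0
```

Run:
```python
from h import *
a=robot.capture('scene');save(a,'pre')
b=cv2.imread('pics/s0.png').astype(np.float32);c=a['pixels'][:,:,::-1].astype(np.float32)
for n,(x0,y0,x1,y1) in dict(stop=(316,220,343,270),nut=(333,240,343,252)).items():
    g=[cv2.cvtColor(i[y0:y1,x0:x1],cv2.COLOR_BGR2GRAY) for i in(b,c)];print(n,np.round(cv2.phaseCorrelate(*g),2) if 0 else cv2.phaseCorrelate(*g))
print(np.round(robot.sense()["contact_force"],1))
```

```text
stop ((0.570979319860486, 0.06413281711807528), 0.9829938019646539)
nut ((0.22742239052898228, -0.08843958606658475), 0.9895210479696591)
[-19.   -5.1   3.8]
```

The push is about 18.6 N with roughly 3 mm of compression, so I'll let go here.

>>> servo_tool --pt "0 0 0" --pt "0 0 0" --pt "0 0 0" --pt "0 0 0" --pt "0 0 0" --yaw '[0,0,0,0,0]' --grip 45

```text
t: 20.12
eef_pos: [568.9, -47.1, 79.1]
ee_rot: [[0.975, 0.222, 0.001], [0.222, -0.975, -0.0], [0.001, 0.0, -1.0]]
contact_force: [-0.2, -0.1, -0.4]
gripper_width: 42.2
grip_force: 0.0
```

```bash
cat > cmp.py <<'E'
from h import *
a=robot.capture('scene')
b=cv2.imread('pics/pre.png').astype(np.float32);c=a['pixels'][:,:,::-1].astype(np.float32)
for n,(x0,y0,x1,y1) in dict(stop=(316,220,343,270),roller=(270,200,318,268),chock=(245,225,275,245)).items():
    g=[cv2.cvtColor(i[y0:y1,x0:x1],cv2.COLOR_BGR2GRAY) for i in(b,c)];print(n,np.round(cv2.phaseCorrelate(*g)[0],2),np.abs(g[0]-g[1]).mean())
E
python3 cmp.py
```

```text
stop [ 0.5 -0. ] 0.4949867
roller [0.   0.01] 1.5346217
chock [-0.19  0.17] 2.3698053
```

>>> servo_tool --pt "0 0 -8" --pt "0 0 -20" --pt "0 0 -40" --pt "0 0 -65" --pt "0 0 -90" --yaw '[0,0,0,0,0]'

```text
t: 20.58
eef_pos: [568.4, -47.1, 171.0]
ee_rot: [[0.975, 0.222, 0.0], [0.222, -0.975, -0.0], [0.0, 0.0, -1.0]]
contact_force: [0.1, -0.2, -0.5]
gripper_width: 42.1
grip_force: 0.0
```

>>> servo_tool --pt "-20 0 -15" --pt "-50 0 -30" --pt "-85 0 -45" --pt "-120 0 -55" --pt "-150 0 -60" --yaw '[0,0,0,0,0]'

```text
t: 21.0
eef_pos: [420.8, -80.6, 231.2]
ee_rot: [[0.975, 0.222, 0.003], [0.222, -0.975, -0.001], [0.003, 0.001, -1.0]]
contact_force: [-0.0, -0.6, -0.2]
gripper_width: 42.4
grip_force: 0.0
```

>>> servo_tool --pt "0 0 0" --pt "0 0 0" --pt "0 0 0" --pt "0 0 0" --pt "0 0 0" --yaw '[0,0,0,0,0]'

```text
t: 21.42
eef_pos: [422.7, -80.2, 228.6]
ee_rot: [[0.975, 0.222, -0.001], [0.222, -0.975, 0.0], [-0.001, -0.0, -1.0]]
contact_force: [0.5, 0.1, 0.2]
gripper_width: 42.2
grip_force: 0.0
```

```bash
python3 cmp.py
python3 - <<'E'
from h import *
a=robot.capture('scene');b=robot.capture('top')
A=cv2.resize(a['pixels'][180:290,220:370],(530,390),interpolation=cv2.INTER_CUBIC)
B=cv2.resize(b['pixels'][125:270,240:340],(269,390),interpolation=cv2.INTER_CUBIC)
cv2.imwrite('pics/c7.png',np.hstack([A,B])[:,:,::-1])
E
```

```text
stop [ 0.53 -0.02] 9.799441
roller [0.04 0.06] 9.426164
chock [0.17 0.2 ] 11.116789
```

View pics/c7.png

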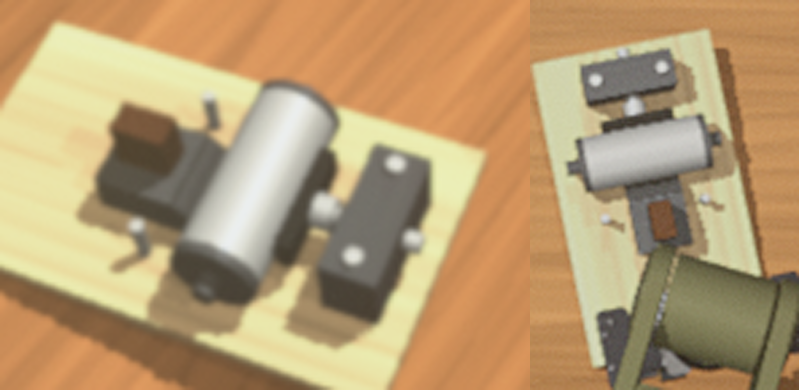

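Both views show the roller at about (255,190) against the buffer. The chock is flat and centred between the pins, the robot is clear, and nothing else has moved. Handing in.

```bash
python3 -c "
from cell import robot
print(robot.close_job())"
```

```text
the job is handed in; nothing more can be done
None
```

The chock is wedged flat between the pins and holds the roller on the buffer, pressed in about 3 mm (estimated from arm travel and a final push of about 18.6 N, not measured directly). The robot let go and backed clear, and the job was handed in at about 21 s, but the call returned no verdict.

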